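# Reset the ratcheted line guide of a copy holder and step it to the second line

## Robot

A 7-joint arm with a two-finger parallel gripper is mounted at the origin on a cart in front of the work surface, level with it; the furniture and walls round the work are solid. World frame = base frame: x ahead of the robot, y to its left, z up, the work surface at z = 0. Lengths are in m, angles in rad, forces in N, time in s.
With the tool pointing down it reaches from about 0.4 to 0.875 m from the base axis. Payload 6.5 kg.
Tool frame: the origin (TCP) lies at the centre of the arm's flange, where the gripper is bolted on; the fingertips stand 166 mm ahead of it and the grasp point (between the pads) lies 147 mm ahead of it; z points along the fingers, y is the line along which they close (so a half turn about z gives the same grasp; the last joint's range is limited). The gripper opens to 88 mm and grips with 3 to 60 N. Pads are 18 mm wide; open, the fingers measure 123 mm over their backs; the gripper's body (75 mm by 187 mm) begins 45 mm behind the grasp point.
Start: joints at [1.253, 0.536, -0.004, 1.538, 0.003, 1.067, -0.071], TCP at [0.162, -0.629, 0.405] pointing down, gripper open.
Joint ranges: [-2.7, 2.7], [-0.37, 2.16], [-1.27, 1.26], [0.24, 2.4], [-1.31, 4.45], [0.19, 1.91], [-2.76, 2.76]. Speed limits (rad/s): [2.39, 2.39, 3.14, 3.14, 3.14, 3.14, 3.14].

## Interface

Orientations are given as a unit quaternion [w, x, y, z].
In Python, from workcell import readout, eyes, hand_in gives the robot as it stands.
- The arm moves only by the tool apply_moves, never from a script. Its argument "rows" is a list of rows, each a list of 7 numbers: the shift along the world's x, y, z in m, then the turn, a rotation vector about the world's x, y, z in degrees, then the finger opening in m, from 0 to 0.0881. A call has exactly 8 rows; each row shifts and turns the commanded pose from where the row before left it; what a row does not reach is not made up. A row lasts 1/8 s, in which the tool goes at most 62.5 mm and 10.7 degrees, less where a joint would pass 70% of its speed; a pose out of reach is approached as far as the arm can. A call with a gripper value outside its range is refused whole. The fingers move at their own pace and stop on an object; the grip force is fixed at half the most. Time passes only in rows, so rows that do not move let the fingers close, or fill a call up. It gives the time, the measured TCP pose, the force, the opening and the grip force at its end, in the units of the state.
- readout.observe(): the state, without advancing time (a new reading comes with each control period).
- eyes.grab_frame(name): name is "scene" or "top" or "wrist"; returns a dict with "img" (384x512x3 uint8, red, green, blue), "vfov" (degrees; the focal length in pixels is half the picture's height over the tangent of half this angle, whatever the lens; pixels are square), "cx", "cy" (the principal point, pixels), "extrinsics" (4x4, takes a point from world to camera coordinates); the wrist camera has in their place "mount" (4x4, takes a point from camera to tool coordinates, whose origin is the TCP and whose axes are the flange's). Camera axes: x right, y up, looking along -z (the intrinsics and any distortion apply to the point x, -y, -z); pixel columns grow to the right and rows downward; lengths in m; the calibration is good to about 2 mm. A picture is of the moment at which its call begins: read the wrist's pose just before it. There is no depth.
- hand_in(): hands the job in; it is judged then, once.
The state is a dict: "time_s": time; "joint_positions": joint angles; "dq": joint speeds; "joint_efforts": joint torques, N m; "tcp_pos": TCP position; "tool_rot": TCP orientation; "force": force on the tool from outside, world axes, zero at the start; "ft_torque": the same for the moment, N m; "grip_width": finger opening in m; "grip_force": force on a finger pad.
Only numpy, scipy, OpenCV 4.12 (cv2) and the standard library are available. Lean on these libraries where they do the work, as an engineer would, in place of code of your own. Each camera call takes 0.05 s, during which the arm holds its last target. There are 200 camera calls.

## Task

The line ruler of the copy holder is still part-way down the page from the last order. Slide the pawl fully out by its tab, turn the knob back until the ruler is home at the top of the page, and slide the pawl fully in again. Then advance the ruler by exactly two clicks, one click at a time with a short stop after the first, let the knob go, and do not disturb the phone, the eraser and the pen.

Things in the scene. Friction and masses are not known exactly. Their poses are not given: they have to be found in the camera images.
- copy_stand: Grey board of a copy holder, fixed to the desk, 176 x 300 x 12 mm; origin at the centre of its underside, x away from the robot (to the top of the page), y left, z up. On it a notebook with a ruled order form and a flat metal ruler across; on the left margin the knob (vertical axis at x +15, y +90 mm) and, on its robot side, the pawl, sliding along x at y +90 mm.
- knob_grip (a point): On the knob's axis, 64 mm above the desk. The knob is a black upright bar 50 mm long, 13 mm thick, 40 to 76 mm above the desk, a white stroke on top of one half; below it a black disc (54 mm across, top at 40 mm) and the toothed wheel (84 mm across, top at 34 mm). At joint 0 the bar lies along the board's x, stroke away from the robot. Turning takes under 0.2 N m.
- wheel (a joint): Knob angle, rad, growing clockwise from above (bar heading = board yaw minus this). Home stop (firm, ruler at top of page) -0.03, upper stop 2.35. A click is 0.349 and moves the ruler 9 mm towards the robot; click k rests at 0.349 k, where the pawl drops in; short of it the knob springs back to the click before, past it back to k. Pawl in: turns clockwise only. Starts on click 3, 4 or 5.
- pawl_tab (a point): Point in the upright thumb tab of the pawl slide, 56 mm above the desk: a square steel post 14 x 14 mm, top 64 mm above the desk, sliding between two low dark rails (top at 26 mm). It is 80 mm from the knob's axis with the pawl in, 94 mm with it out.
- pawl (a joint): Pawl slide, m: 0 fully in (sprung nose in the ratchet wheel, as at the start), 0.014 fully out, towards the robot along the board's -x (wheel free). Firm stops at both ends; friction about 7 N, it stays where it is left.
- phone: Black smartphone, 152 x 75 x 9 mm, lying loose on the desk left of the copy holder; origin at the centre of its underside, long side along x. Leave alone.
- eraser: Small eraser in a sleeve, 18 x 44 x 12 mm, loose on the desk left of the pen; origin at the centre of its underside. Leave alone.
- pen: Cream pen, 10 x 150 x 11 mm, its length along its own y, loose on the desk left of the phone; origin at the centre of its underside. Leave alone.

How it is judged:
On the way, in this order (a step that is already met when the one before it is completed fails the run):
1. the pawl is slid out of the wheel (value of joint pawl above 0.01 m and value of joint wheel above 0.5 rad), for 0.1 s.
2. with the pawl out, the knob is turned back until the ruler is home (value of joint pawl above 0.009 m and value of joint wheel below 0.1 rad), for 0.1 s.
3. the pawl is slid in again with the ruler home (value of joint pawl below 0.003 m and value of joint wheel below 0.15 rad), for 0.2 s.
4. the knob is advanced to the first click and stops there a moment (value of joint wheel between 0.31 and 0.6 rad and velocity of joint wheel between -0.15 and 0.15 rad/s), for 0.2 s.
5. the knob is advanced to the second click (value of joint wheel between 0.66 and 0.98 rad), for 0.1 s.
At the end, for the whole second after the job is handed in: The knob rests on the second click from home (joint wheel between 0.65 and 0.82 rad), the pawl slide is in (within 3 mm of its inner stop), and the knob is at rest (value of joint wheel between 0.65 and 0.82 rad and velocity of joint wheel between -0.1 and 0.1 rad/s and value of joint pawl below 0.003 m); the robot touches nothing.
It fails at once if the phone is moved more than 20 mm (distance of phone from where it was at the start of the episode above 0.02 m).
It fails at once if the eraser is moved more than 20 mm (distance of eraser from where it was at the start of the episode above 0.02 m).
It fails at once if the pen is moved more than 20 mm (distance of pen from where it was at the start of the episode above 0.02 m).
It also fails if it takes over 72 s, if anything falls off the work surface, if the arm or the gripper's body presses on something with over 40 N, if the wrist force passes 120 N, or if a joint passes its speed limit or range.

## Working session

There is one attempt and no reset: what is moved stays moved. The work goes in short steps, Python scripts to look and compute and a tool call to move; the robot and the scene stay as the last step left them, time stands still between calls to the robot, and variables do not carry over. Pictures are saved under pics/ and viewed, at most 10 in all, crops included, and the job is handed in when it is done.

Besides the shell and the picture viewer there is one more tool, called by a JSON object that holds its "fn" and its "kwargs". apply_moves: Moves the arm, as the interface text tells. Its arguments: {"type":"object","properties":{"rows":{"type":"array"}},"required":["rows"]}

```bash
mkdir -p pics
python3 - <<'E'
from workcell import readout, eyes
import cv2, numpy as np
s=readout.observe(); print({k:np.round(v,3).tolist() for k,v in s.items()})
for n in ("scene","top"):
    f=eyes.grab_frame(n); cv2.imwrite(f"pics/{n}0.png",f["img"][:,:,::-1])
    print(n,{k:(np.round(v,4).tolist()) for k,v in f.items() if k!="img"})
    np.savez(f"pics/{n}0.npz",**f)
E
```

```text
{'time_s': 0.0, 'joint_positions': [1.253, 0.537, -0.004, 1.539, 0.003, 1.067, -0.071], 'dq': [0.0, 0.001, -0.0, -0.0, 0.001, 0.0, 0.0], 'joint_efforts': [-0.0, -57.098, 0.991, -25.16, -0.056, 0.018, 0.0], 'tcp_pos': [0.162, -0.629, 0.404], 'tool_rot': [-0.001, 0.992, 0.126, -0.0], 'force': [0.862, 1.508, -0.368], 'ft_torque': [-0.059, 0.026, -0.035], 'grip_force': 0.0, 'grip_width': 0.088}
scene {'vfov': 52.028, 'cx': 255.2011, 'cy': 191.8313, 'extrinsics': [[-0.512, -0.8588, -0.0179, 0.3126], [0.6343, -0.3921, 0.6662, -0.3463], [-0.5792, 0.3297, 0.7455, -0.6376], [0.0, 0.0, 0.0, 1.0]]}
top {'vfov': 45.6498, 'cx': 254.7446, 'cy': 197.6177, 'extrinsics': [[-0.0283, -0.9993, -0.0236, 0.087], [0.9933, -0.0308, 0.1115, -0.5148], [-0.1122, -0.0203, 0.9935, -1.0068], [0.0, 0.0, 0.0, 1.0]]}
```

View pics/top0.png

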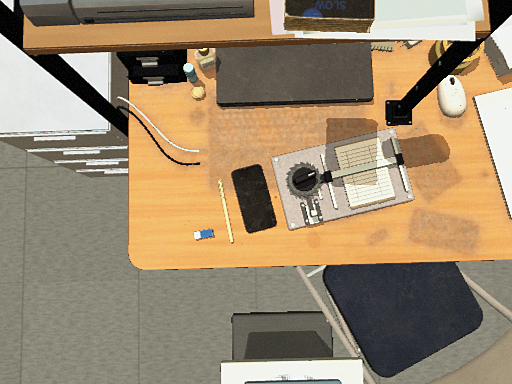

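View pics/scene0.png

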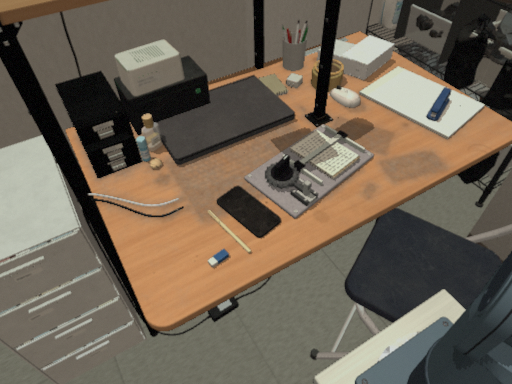

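Top: the board spans px (272,157)–(412,198), with the knob near (304,178) and the pawl near (312,212). The phone is left of it at (253,198). I'll zoom in to measure.

```bash
cat > h.py <<'E'
import numpy as np, cv2
def K(f): 
    h=f["img"].shape[0]; F=h/2/np.tan(np.radians(float(f["vfov"]))/2); return F,float(f["cx"]),float(f["cy"])
def ray(f,uv,z,E=None):
    F,cx,cy=K(f); E=f["extrinsics"] if E is None else E
    d=np.array([(uv[0]-cx)/F,-(uv[1]-cy)/F,-1]); R=E[:3,:3]; c=-R.T@E[:3,3]; d=R.T@d
    return c+d*(z-c[2])/d[2]
def proj(f,p,E=None):
    F,cx,cy=K(f); E=f["extrinsics"] if E is None else E
    q=E[:3,:3]@np.array(p)+E[:3,3]; return np.array([cx+F*q[0]/-q[2],cy-F*q[1]/-q[2]])
E
python3 - <<'E'
from h import *
f=dict(np.load("pics/top0.npz"))
for n,uv,z in [("knob",(304,178),.07),("tab",(313,210),.064),("c1",(272,157),.012),("c2",(394,128),.012),("c3",(412,198),.012),("c4",(291,229),.012),("phone c",(253,198),.009),("desk edge",(300,266),0)]: print(n,ray(f,uv,z).round(3))
c=f["img"][120:240,200:420,::-1]; cv2.imwrite("pics/topc.png",cv2.resize(c[:,60:220],None,fx=5,fy=5,interpolation=cv2.INTER_CUBIC))
E
```

```text
knob [ 0.552 -0.038  0.07 ]
tab [ 0.482 -0.055  0.064]
c1 [0.613 0.029 0.012]
c2 [ 0.673 -0.258  0.012]
c3 [ 0.507 -0.288  0.012]
c4 [ 0.444 -0.009  0.012]
phone c [0.519 0.076 0.009]
desk edge [ 0.36  -0.027  0.   ]
```

View pics/topc.png

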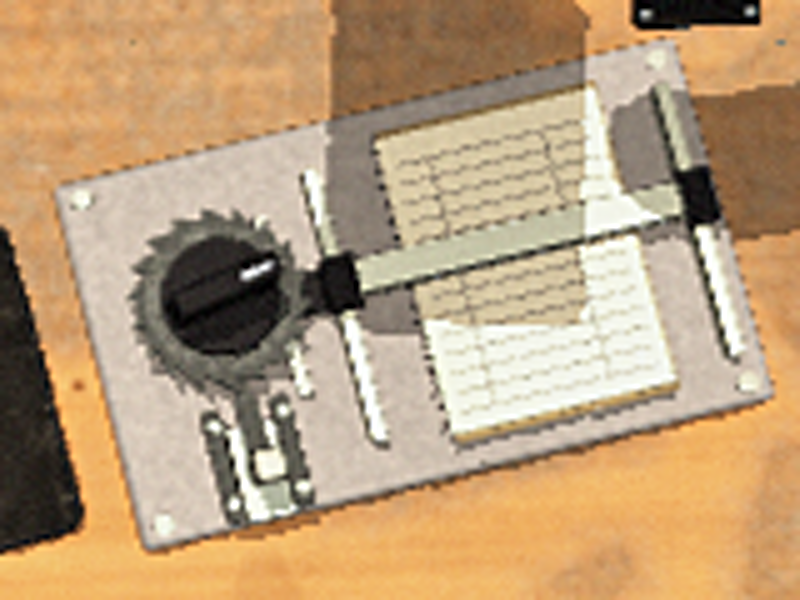

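Crop shows the board corners at (57,188), (672,40), (772,395) and (148,548). The tab top is at (268,462), the disc centre at ~(222,293), and the bar runs from (172,308) to its stroke end at (283,263).

Run:
```python
from h import *
from scipy.optimize import least_squares
f=dict(np.load("pics/top0.npz"))
px=lambda u,v:(260+u/5-.4,120+v/5-.4)
C=[(57,188),(672,40),(772,395),(148,548)]
B=[(.088,.150),(.088,-.150),(-.088,-.150),(-.088,.150)]
P=[ray(f,px(*c),.012)[:2] for c in C]
def T(p,b): c,s=np.cos(p[2]),np.sin(p[2]); return np.array([p[0]+c*b[0]-s*b[1],p[1]+s*b[0]+c*b[1]])
r=least_squares(lambda p:np.concatenate([T(p,b)-q for b,q in zip(B,P)]),[.56,-.13,-.2])
p=r.x; print("board",p.round(4),np.degrees(p[2]),"res mm",(r.fun*1000).round(1))
print("knob model",T(p,(.015,.09)).round(4),"tab model in",T(p,(-.065,.09)).round(4),"out",T(p,(-.079,.09)).round(4))
print("disc meas",ray(f,px(222,293),.04).round(4),"tab meas",ray(f,px(268,462),.064).round(4))
a,b=ray(f,px(172,305),.076)[:2],ray(f,px(283,265),.076)[:2]
print("bar mid",((a+b)/2).round(4),"joint",p[2]-np.arctan2(*(b-a)[::-1]), "clicks",(p[2]-np.arctan2(*(b-a)[::-1]))/.349)
for u,v in [(0,235),(80,510)]: print("phone edge",ray(f,px(u,v),.009).round(4))
from workcell import readout
from scipy.spatial.transform import Rotation as R
s=readout.observe();q=np.array(s["tool_rot"]);m=R.from_quat(q[[1,2,3,0]]).as_matrix();print(m.round(3))
```

```text
board [ 0.559  -0.1309  0.2088] 11.962333258815237 res mm [ 1.1  2.6  2.6 -1.8 -1.6 -3.1 -2.2  2.3]
knob model [ 0.555  -0.0398] tab model in [ 0.4768 -0.0564] out [ 0.4631 -0.0593]
disc meas [ 0.5566 -0.0408  0.04  ] tab meas [ 0.4778 -0.0556  0.064 ]
bar mid [ 0.5546 -0.0401] joint 1.4623974594121218 clicks 4.190250600034734
phone edge [0.592  0.0588 0.009 ]
phone edge [0.4625 0.0257 0.009 ]
[[ 0.968  0.249 -0.   ]
 [ 0.249 -0.968  0.001]
 [-0.    -0.002 -1.   ]]
```

{"fn": "apply_moves", "kwargs": {"rows": [[0.013, 0.024, 0, 0, 0, 7.4, 0.088], [0.013, 0.024, 0, 0, 0, 7.4, 0.088], [0.013, 0.024, 0, 0, 0, 7.4, 0.088], [0.013, 0.024, 0, 0, 0, 7.4, 0.088], [0.013, 0.024, 0, 0, 0, 7.4, 0.088], [0.013, 0.024, 0, 0, 0, 7.4, 0.088], [0.013, 0.024, 0, 0, 0, 7.4, 0.088], [0.013, 0.024, 0, 0, 0, 7.4, 0.088]]}}

```text
time_s: 1.1
tcp_pos: [0.2662, -0.4365, 0.4044]
tool_rot: [-0.0, 0.799, 0.601, -0.0]
force: [0.3, 0.1, 0.5]
grip_width: 0.0878
grip_force: 0.0
```

{"fn": "apply_moves", "kwargs": {"rows": [[0.013, 0.024, 0, 0, 0, 7.4, 0.088], [0.013, 0.024, 0, 0, 0, 7.4, 0.088], [0.013, 0.024, 0, 0, 0, 7.4, 0.088], [0.013, 0.024, 0, 0, 0, 7.4, 0.088], [0.013, 0.024, 0, 0, 0, 7.4, 0.088], [0.013, 0.024, 0, 0, 0, 7.4, 0.088], [0.013, 0.024, 0, 0, 0, 7.4, 0.088], [0.013, 0.024, 0, 0, 0, 7.4, 0.088]]}}

```text
time_s: 2.1
tcp_pos: [0.3701, -0.2446, 0.4045]
tool_rot: [-0.0, 0.398, 0.917, -0.0]
force: [0.5, -1.0, 0.2]
grip_width: 0.0877
grip_force: 0.0
```

{"fn": "apply_moves", "kwargs": {"rows": [[0.013, 0.024, 0, 0, 0, 7.4, 0.088], [0.013, 0.024, 0, 0, 0, 7.4, 0.088], [0.013, 0.024, 0, 0, 0, 7.4, 0.088], [0.013, 0.024, 0, 0, 0, 7.4, 0.088], [0.013, 0.024, 0, 0, 0, 7.4, 0.088], [0.013, 0.024, 0, 0, 0, 7.4, 0.088], [0.013, 0.02, 0, 0, 0, 7.4, 0.088], [0, 0, 0, 0, 0, 0, 0.088]]}}

```text
time_s: 3.1
tcp_pos: [0.4613, -0.0802, 0.4046]
tool_rot: [0.0, -0.042, 0.999, 0.001]
force: [-0.5, -0.1, -0.2]
grip_width: 0.0878
grip_force: 0.0
```

```bash
cat >> h.py <<'E'
from scipy.spatial.transform import Rotation as R
def rot(s): return R.from_quat(np.array(s["tool_rot"])[[1,2,3,0]]).as_matrix()
def st():
    from workcell import readout
    s=readout.observe(); m=rot(s)
    print("t",round(s["time_s"],2),"tcp",np.round(s["tcp_pos"],4),"grasp",(np.array(s["tcp_pos"])+.147*m[:,2]).round(4),"xhead",np.degrees(np.arctan2(m[1,0],m[0,0])).round(2),"tilt",m[:2,2].round(4),"F",np.round(s["force"],1),"T",np.round(s["ft_torque"],2),"w",round(float(s["grip_width"]),4),"gf",round(float(s["grip_force"]),1),"q",np.round(s["joint_positions"],2))
    return s
def wcam(name):
    from workcell import eyes
    s=st(); f=eyes.grab_frame("wrist"); M=np.eye(4); M[:3,:3]=rot(s); M[:3,3]=s["tcp_pos"]
    f["extrinsics"]=np.linalg.inv(M@f["mount"]); np.savez(f"pics/{name}.npz",**f); cv2.imwrite(f"pics/{name}.png",f["img"][:,:,::-1]); return f
E
python3 -c "
from h import *
f=wcam('w1')
for p in [(.4773,-.0558,.064),(.5555,-.04,.076)]: print(proj(f,p))"
```

```text
t 3.1 tcp [ 0.4613 -0.0802  0.4046] grasp [ 0.4613 -0.08    0.2576] xhead -175.24 tilt [0.0001 0.0012] F [-0.5 -0.1 -0.2] T [-0.02 -0.16 -0.03] w 0.0878 gf 0.0 q [ 0.79  0.34 -0.85  1.97  0.3   0.97  1.45]
[284.00587714 188.22206796]
[292.26400544 265.5798567 ]
```

View pics/w1.png

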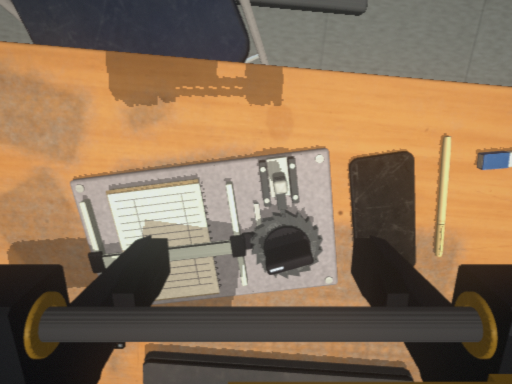

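Wrist view: tab near (280,183), knob bar near (288,265), phone to the right of the board. Zooming for a precise fix.

Run:
```python
from h import *
f=np.load("pics/w1.npz")
print(K(f))
cv2.imwrite("pics/w1c.png",cv2.resize(f["img"][145:285,235:345,::-1],None,fx=4,fy=4,interpolation=cv2.INTER_CUBIC))
```

```text
(np.float64(337.23548187209263), 260.15915988755086, 192.58385806956463)
```

View pics/w1c.png

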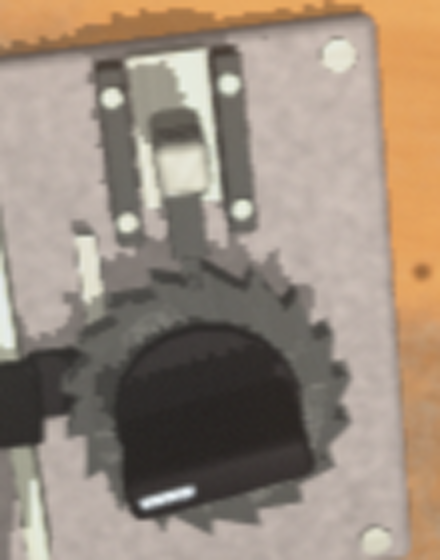

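Crop shows the tab's top face centred at (182,168) and the bar's top centre at ~(225,485). The board's corner screws are visible as well.

```bash
python3 - <<'E'
from h import *
f=dict(np.load("pics/w1.npz"))
px=lambda u,v:(235+u/4-.375,145+v/4-.375)
t=ray(f,px(182,168),.064);k=ray(f,px(225,485),.076)
d=(k-t)[:2];print(t.round(4),k.round(4),np.linalg.norm(d),np.degrees(np.arctan2(d[1],d[0])))
full=lambda u,v:(u,v)
# rails' direction from screws (z~.026)
for a,b in [((127,223),(111,97)),((242,209),(229,84))]:
    A,B=ray(f,px(*a),.026),ray(f,px(*b),.026);e=(A-B)[:2];print("rail",np.degrees(np.arctan2(e[1],e[0])),((A+B)/2).round(4))
c=ray(f,px(378,15),.012); print("corner",c.round(4)) # near-left corner
A=ray(f,(73,179),.012); print(A.round(4), np.degrees(np.arctan2(*(A-c)[:2][::-1])))
E
python3 -c "
from h import *
st()"
```

```text
[ 0.476  -0.0598  0.064 ] [ 0.556  -0.0414  0.076 ] 0.08207070929967178 12.963222566863468
rail 11.890381902358582 [ 0.4862 -0.074   0.026 ]
rail 12.111502521496394 [ 0.4798 -0.0424  0.026 ]
corner [ 0.4424 -0.0055  0.012 ]
[ 0.5012 -0.2916  0.012 ] -78.38606307046497
t 3.15 tcp [ 0.4608 -0.0814  0.4044] grasp [ 0.4607 -0.0814  0.2574] xhead -175.43 tilt [-0.0008  0.0004] F [ 0.  -0.9  0.3] T [ 0.01 -0.16  0.05] w 0.0877 gf 0.0 q [ 0.79  0.34 -0.84  1.97  0.3   0.97  1.45]
```

{"fn": "apply_moves", "kwargs": {"rows": [[0.004, 0.006, -0.02, 0, 0, 2, 0.08], [0.004, 0.006, -0.02, 0, 0, 2, 0.07], [0.004, 0.006, -0.02, 0, 0, 2, 0.06], [0.0038, 0.005, -0.02, 0, 0, 1.4, 0.05], [0, 0, -0.02, 0, 0, 0, 0.05], [0, 0, -0.02, 0, 0, 0, 0.05], [0, 0, -0.02, 0, 0, 0, 0.05], [0, 0, 0, 0, 0, 0, 0.05]]}}

```text
time_s: 4.15
tcp_pos: [0.4759, -0.0592, 0.2635]
tool_rot: [-0.001, -0.104, 0.995, 0.0]
force: [-0.5, 0.9, 0.5]
grip_width: 0.05
grip_force: 0.0
```

{"fn": "apply_moves", "kwargs": {"rows": [[0, 0, -0.02, 0, 0, 0, 0.05], [0, 0, -0.02, 0, 0, 0, 0.05], [0, 0, -0.02, 0, 0, 0, 0.05], [0, 0, -0.002, 0, 0, 0, 0.05], [0, 0, 0, 0, 0, 0, 0.05], [0, 0, 0, 0, 0, 0, 0.0], [0, 0, 0, 0, 0, 0, 0.0], [0, 0, 0, 0, 0, 0, 0.0]]}}

```text
time_s: 5.15
tcp_pos: [0.4769, -0.0586, 0.203]
tool_rot: [0.0, -0.105, 0.995, -0.0]
force: [-0.3, 0.3, -0.5]
grip_width: 0.0218
grip_force: 0.0
```

```bash
python3 -c "
from h import *
st();f=wcam('w2')"
```

```text
t 5.15 tcp [ 0.4769 -0.0586  0.203 ] grasp [ 0.477  -0.0586  0.056 ] xhead -167.98 tilt [ 0.0007 -0.0001] F [-0.3  0.3 -0.5] T [ 0.06 -0.16 -0.01] w 0.0218 gf 0.0 q [ 0.52  0.68 -0.61  2.06  0.69  0.6   1.2 ]
t 5.15 tcp [ 0.4769 -0.0586  0.203 ] grasp [ 0.477  -0.0586  0.056 ] xhead -167.98 tilt [ 0.0007 -0.0001] F [-0.3  0.3 -0.5] T [ 0.06 -0.16 -0.01] w 0.0218 gf 0.0 q [ 0.52  0.68 -0.61  2.06  0.69  0.6   1.2 ]
```

View pics/w2.png

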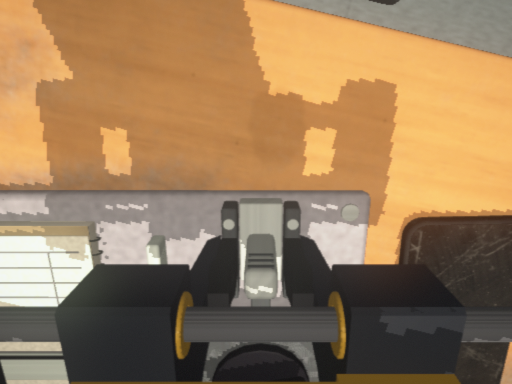

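The tab at (261,265) is centred between the fingers at ~(220,260) and (312,260). I'll finish closing the grip.

{"fn": "apply_moves", "kwargs": {"rows": [[0, 0, 0, 0, 0, 0, 0], [0, 0, 0, 0, 0, 0, 0], [0, 0, 0, 0, 0, 0, 0], [0, 0, 0, 0, 0, 0, 0], [0, 0, 0, 0, 0, 0, 0], [0, 0, 0, 0, 0, 0, 0], [0, 0, 0, 0, 0, 0, 0], [0, 0, 0, 0, 0, 0, 0]]}}

```text
time_s: 6.2
tcp_pos: [0.4768, -0.0585, 0.2028]
tool_rot: [0.0, -0.105, 0.994, -0.0]
force: [-0.9, 0.0, 5.7]
grip_width: 0.0139
grip_force: 30.0
```

```bash
python3 -c "
from h import *
st()"
```

```text
t 6.2 tcp [ 0.4768 -0.0585  0.2028] grasp [ 0.4768 -0.0585  0.0558] xhead -167.97 tilt [ 0.0002 -0.0001] F [-0.9  0.   5.7] T [0.05 0.07 0.02] w 0.0139 gf 30.0 q [ 0.52  0.68 -0.61  2.06  0.69  0.6   1.2 ]
```

{"fn": "apply_moves", "kwargs": {"rows": [[-0.0029, -0.0006, 0, 0, 0, 0, 0], [-0.0029, -0.0006, 0, 0, 0, 0, 0], [-0.0029, -0.0006, 0, 0, 0, 0, 0], [-0.0029, -0.0006, 0, 0, 0, 0, 0], [-0.0029, -0.0006, 0, 0, 0, 0, 0], [0, 0, 0, 0, 0, 0, 0], [0, 0, 0, 0, 0, 0, 0], [0, 0, 0, 0, 0, 0, 0]]}}

```text
time_s: 7.2
tcp_pos: [0.4634, -0.0614, 0.2029]
tool_rot: [0.002, -0.105, 0.994, 0.0]
force: [4.8, 0.7, -3.7]
grip_width: 0.0139
grip_force: 30.0
```

```bash
python3 -c "
from h import *
st()"
```

```text
t 7.2 tcp [ 0.4634 -0.0614  0.2029] grasp [ 0.4639 -0.0612  0.0559] xhead -167.97 tilt [0.0033 0.0011] F [ 4.8  0.7 -3.7] T [ 0.15 -1.23 -0.03] w 0.0139 gf 30.0 q [ 0.53  0.67 -0.61  2.1   0.7   0.58  1.19]
```

{"fn": "apply_moves", "kwargs": {"rows": [[-0.001, -0.0002, 0, 0, 0, 0, 0], [-0.001, -0.0002, 0, 0, 0, 0, 0], [-0.001, -0.0002, 0, 0, 0, 0, 0], [0, 0, 0, 0, 0, 0, 0], [0, 0, 0, 0, 0, 0, 0], [0, 0, 0, 0, 0, 0, 0], [0, 0, 0, 0, 0, 0, 0], [0, 0, 0, 0, 0, 0, 0]]}}

```text
time_s: 8.2
tcp_pos: [0.4618, -0.0618, 0.203]
tool_rot: [0.004, -0.105, 0.994, 0.001]
force: [11.4, 0.9, -11.5]
grip_width: 0.0136
grip_force: 30.0
```

```bash
python3 -c "
from h import *
st()"
```

```text
t 8.2 tcp [ 0.4618 -0.0618  0.203 ] grasp [ 0.4628 -0.0615  0.056 ] xhead -167.96 tilt [0.007  0.0025] F [ 11.4   0.9 -11.5] T [ 0.21 -2.36 -0.02] w 0.0136 gf 30.0 q [ 0.53  0.67 -0.61  2.1   0.7   0.57  1.19]
```

{"fn": "apply_moves", "kwargs": {"rows": [[0, 0, 0, 0, 0, 0, 0.05], [0, 0, 0, 0, 0, 0, 0.06], [0, 0, 0, 0, 0, 0, 0.06], [0, 0, 0.01, 0, 0, 0, 0.06], [0, 0, 0.015, 0, 0, 0, 0.06], [0, 0, 0.02, 0, 0, 0, 0.06], [0, 0, 0.015, 0, 0, 0, 0.06], [0, 0, 0, 0, 0, 0, 0.06]]}}

```text
time_s: 9.2
tcp_pos: [0.4597, -0.0622, 0.264]
tool_rot: [0.001, -0.105, 0.995, -0.0]
force: [0.3, 0.2, -0.5]
grip_width: 0.0601
grip_force: 0.0
```

{"fn": "apply_moves", "kwargs": {"rows": [[0.012, 0.0025, 0, 0, 0, -10, 0.06], [0.012, 0.0025, 0, 0, 0, -10, 0.06], [0.012, 0.0025, 0, 0, 0, -10, 0.06], [0.012, 0.0025, 0, 0, 0, -10, 0.06], [0.012, 0.0025, 0, 0, 0, -10, 0.06], [0.012, 0.0025, 0, 0, 0, -10, 0.06], [0.012, 0.0025, 0, 0, 0, -10, 0.06], [0.012, 0.0025, 0, 0, 0, -10, 0.06]]}}

```text
time_s: 10.2
tcp_pos: [0.5553, -0.042, 0.2621]
tool_rot: [-0.0, 0.561, 0.828, -0.0]
force: [-0.1, 0.2, 0.5]
grip_width: 0.0599
grip_force: 0.0
```

```bash
python3 -c "
from h import *
f=wcam('w3');st()
print(proj(f,(.555,-.0415,.076)))"
```

```text
t 10.2 tcp [ 0.5553 -0.042   0.2621] grasp [ 0.5551 -0.042   0.1151] xhead 111.7 tilt [-0.0011 -0.0002] F [-0.1  0.2  0.5] T [ 0.01 -0.12  0.01] w 0.0599 gf 0.0 q [ 0.26  0.61 -0.35  1.87  0.3   0.72  0.12]
t 10.25 tcp [ 0.5568 -0.0413  0.2625] grasp [ 0.557  -0.0412  0.1155] xhead 111.36 tilt [0.0013 0.0006] F [1.5 0.8 0.3] T [ 0.04 -0.3  -0.  ] w 0.0599 gf 0.0 q [ 0.26  0.61 -0.35  1.87  0.3   0.72  0.11]
[261.67072977 235.51145678]
```

View pics/w3.png

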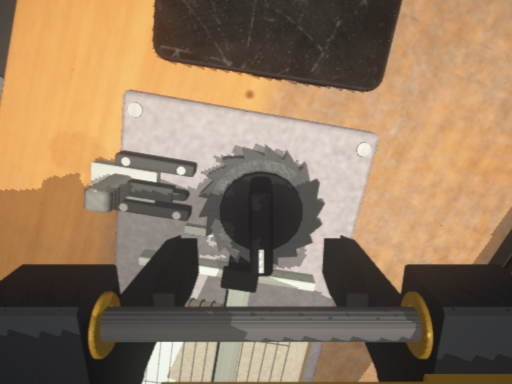

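The bar is vertical at x≈261, centred between the fingers, and the pawl nose is clear of the wheel. Descend and grip.

{"fn": "apply_moves", "kwargs": {"rows": [[0, 0, -0.015, 0, 0, 0, 0.06], [0, 0, -0.02, 0, 0, 0, 0.06], [0, 0, -0.015, 0, 0, 0, 0.06], [0, 0, -0.002, 0, 0, 0, 0.04], [0, 0, 0, 0, 0, 0, 0], [0, 0, 0, 0, 0, 0, 0], [0, 0, 0, 0, 0, 0, 0], [0, 0, 0, 0, 0, 0, 0]]}}

```text
time_s: 11.25
tcp_pos: [0.5554, -0.0421, 0.2111]
tool_rot: [0.0, 0.559, 0.829, 0.0]
force: [0.8, 0.7, 0.8]
grip_width: 0.013
grip_force: 30.0
```

{"fn": "apply_moves", "kwargs": {"rows": [[0, 0, 0, 0, 0, 0, 0], [0, 0, 0, 0, 0, 0, 0], [0, 0, 0, 0, 0, 0, 0], [0, 0, 0, 0, 0, 0, 0], [0, 0, 0, 0, 0, 0, 0], [0, 0, 0, 0, 0, 0, 0], [0, 0, 0, 0, 0, 0, 0], [0, 0, 0, 0, 0, 0, 0]]}}

```text
time_s: 12.25
tcp_pos: [0.5555, -0.0421, 0.211]
tool_rot: [0.0, 0.559, 0.829, 0.0]
force: [-0.9, 0.2, 5.4]
grip_width: 0.0126
grip_force: 30.0
```

```bash
python3 -c "
from h import *
st()"
```

```text
t 12.25 tcp [ 0.5555 -0.0421  0.211 ] grasp [ 0.5556 -0.0421  0.064 ] xhead 112.03 tilt [ 0.0007 -0.0001] F [-0.9  0.2  5.4] T [-0.04 -0.02  0.04] w 0.0126 gf 30.0 q [ 0.24  0.69 -0.32  1.88  0.35  0.63  0.09]
```

Turn back counter-clockwise ~80° (two calls), then nudge to the stop.

{"fn": "apply_moves", "kwargs": {"rows": [[0, 0, 0, 0, 0, 5, 0], [0, 0, 0, 0, 0, 5, 0], [0, 0, 0, 0, 0, 5, 0], [0, 0, 0, 0, 0, 5, 0], [0, 0, 0, 0, 0, 5, 0], [0, 0, 0, 0, 0, 5, 0], [0, 0, 0, 0, 0, 5, 0], [0, 0, 0, 0, 0, 5, 0]]}}

```text
time_s: 13.25
tcp_pos: [0.5555, -0.042, 0.211]
tool_rot: [0.0, 0.24, 0.971, 0.0]
force: [-0.6, 0.7, 4.9]
grip_width: 0.0125
grip_force: 30.0
```

{"fn": "apply_moves", "kwargs": {"rows": [[0, 0, 0, 0, 0, 5, 0], [0, 0, 0, 0, 0, 5, 0], [0, 0, 0, 0, 0, 5, 0], [0, 0, 0, 0, 0, 5, 0], [0, 0, 0, 0, 0, 5, 0], [0, 0, 0, 0, 0, 5, 0], [0, 0, 0, 0, 0, 5, 0], [0, 0, 0, 0, 0, 5, 0]]}}

```text
time_s: 14.25
tcp_pos: [0.5556, -0.0418, 0.211]
tool_rot: [0.001, -0.106, 0.994, 0.0]
force: [-0.2, 1.1, 4.6]
grip_width: 0.0129
grip_force: 30.0
```

```bash
python3 -c "
from h import *
st()"
```

```text
t 14.25 tcp [ 0.5556 -0.0418  0.211 ] grasp [ 0.5557 -0.0418  0.064 ] xhead -167.8 tilt [0.001  0.0004] F [-0.2  1.1  4.6] T [ 0.13 -0.13  0.04] w 0.0129 gf 30.0 q [ 0.48  0.77 -0.65  1.87  0.68  0.74  1.22]
```

{"fn": "apply_moves", "kwargs": {"rows": [[0, 0, 0, 0, 0, 1, 0], [0, 0, 0, 0, 0, 1, 0], [0, 0, 0, 0, 0, 0.5, 0], [0, 0, 0, 0, 0, 0, 0], [0, 0, 0, 0, 0, 0, 0], [0, 0, 0, 0, 0, 0, 0], [0, 0, 0, 0, 0, 0, 0], [0, 0, 0, 0, 0, 0, 0]]}}

```text
time_s: 15.25
tcp_pos: [0.5556, -0.0419, 0.211]
tool_rot: [0.0, -0.126, 0.992, 0.0]
force: [-0.1, 1.3, 5.2]
grip_width: 0.0127
grip_force: 30.0
```

```bash
python3 -c "
from h import *
st()"
```

```text
t 15.25 tcp [ 0.5556 -0.0419  0.211 ] grasp [ 0.5557 -0.0418  0.064 ] xhead -165.53 tilt [0.0008 0.0006] F [-0.1  1.3  5.2] T [ 0.19 -0.11 -0.41] w 0.0127 gf 30.0 q [ 0.48  0.77 -0.66  1.87  0.69  0.74  1.26]
```

{"fn": "apply_moves", "kwargs": {"rows": [[0, 0, 0, 0, 0, -1.2, 0], [0, 0, 0, 0, 0, -1.2, 0], [0, 0, 0, 0, 0, 0, 0], [0, 0, 0, 0, 0, 0, 0.02], [0, 0, 0, 0, 0, 0, 0.06], [0, 0, 0, 0, 0, 0, 0.06], [0, 0, 0.012, 0, 0, 0, 0.06], [0, 0, 0.04, 0, 0, 0, 0.06]]}}

```text
time_s: 16.25
tcp_pos: [0.5544, -0.0422, 0.2624]
tool_rot: [-0.002, -0.106, 0.994, 0.0]
force: [1.2, 0.2, -0.1]
grip_width: 0.058
grip_force: 0.0
```

{"fn": "apply_moves", "kwargs": {"rows": [[-0.0232, -0.0049, 0, 0, 0, 0, 0.06], [-0.0232, -0.0049, 0, 0, 0, 0, 0.06], [-0.0232, -0.0049, 0, 0, 0, 0, 0.05], [-0.0232, -0.0049, 0, 0, 0, 0, 0.05], [0, 0, -0.02, 0, 0, 0, 0.05], [0, 0, -0.02, 0, 0, 0, 0.05], [0, 0, -0.02, 0, 0, 0, 0.05], [0, 0, 0, 0, 0, 0, 0.04]]}}

```text
time_s: 17.25
tcp_pos: [0.4621, -0.0616, 0.2025]
tool_rot: [-0.001, -0.106, 0.994, 0.0]
force: [0.0, -0.1, -0.1]
grip_width: 0.0424
grip_force: 0.0
```

```bash
python3 -c "
from h import *
f=wcam('w4')"
```

```text
t 17.25 tcp [ 0.4621 -0.0616  0.2025] grasp [ 0.4619 -0.0616  0.0555] xhead -167.85 tilt [-0.0016  0.    ] F [ 0.  -0.1 -0.1] T [ 0.07 -0.13 -0.03] w 0.0424 gf 0.0 q [ 0.55  0.68 -0.63  2.1   0.72  0.6   1.18]
```

View pics/w4.png

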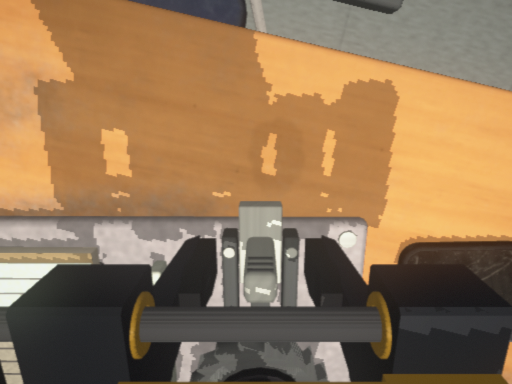

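The tab at (261,265) is still out and centred between the fingers. Grip it, then push in.

{"fn": "apply_moves", "kwargs": {"rows": [[0, 0, 0, 0, 0, 0, 0], [0, 0, 0, 0, 0, 0, 0], [0, 0, 0, 0, 0, 0, 0], [0, 0, 0, 0, 0, 0, 0], [0, 0, 0, 0, 0, 0, 0], [0, 0, 0, 0, 0, 0, 0], [0, 0, 0, 0, 0, 0, 0], [0, 0, 0, 0, 0, 0, 0]]}}

```text
time_s: 18.3
tcp_pos: [0.4627, -0.0615, 0.2032]
tool_rot: [0.0, -0.106, 0.994, -0.0]
force: [-0.9, 0.5, 6.3]
grip_width: 0.0137
grip_force: 30.0
```

{"fn": "apply_moves", "kwargs": {"rows": [[0.0029, 0.0006, 0, 0, 0, 0, 0], [0.0029, 0.0006, 0, 0, 0, 0, 0], [0.0029, 0.0006, 0, 0, 0, 0, 0], [0.0029, 0.0006, 0, 0, 0, 0, 0], [0.0029, 0.0006, 0, 0, 0, 0, 0], [0.001, 0.0002, 0, 0, 0, 0, 0], [0.001, 0.0002, 0, 0, 0, 0, 0], [0, 0, 0, 0, 0, 0, 0]]}}

```text
time_s: 19.3
tcp_pos: [0.4771, -0.0583, 0.2031]
tool_rot: [-0.003, -0.106, 0.994, -0.001]
force: [-10.6, -0.5, 18.4]
grip_width: 0.0135
grip_force: 30.0
```

```bash
python3 -c "
from h import *
st()"
```

```text
t 19.3 tcp [ 0.4771 -0.0583  0.2031] grasp [ 0.4763 -0.0586  0.0561] xhead -167.87 tilt [-0.005  -0.0023] F [-10.6  -0.5  18.4] T [ 0.03  1.99 -0.03] w 0.0135 gf 30.0 q [ 0.53  0.69 -0.64  2.06  0.71  0.62  1.18]
```

{"fn": "apply_moves", "kwargs": {"rows": [[0.001, 0.0002, 0, 0, 0, 0, 0], [0.001, 0.0002, 0, 0, 0, 0, 0], [0, 0, 0, 0, 0, 0, 0], [0, 0, 0, 0, 0, 0, 0.03], [0, 0, 0, 0, 0, 0, 0.05], [0, 0, 0, 0, 0, 0, 0.06], [0, 0, 0.02, 0, 0, 0, 0.06], [0, 0, 0.04, 0, 0, 0, 0.06]]}}

```text
time_s: 20.3
tcp_pos: [0.4805, -0.0579, 0.2624]
tool_rot: [-0.001, -0.106, 0.994, 0.001]
force: [-0.7, -0.7, 0.5]
grip_width: 0.0597
grip_force: 0.0
```

```bash
python3 -c "
from h import *
from workcell import eyes
f=eyes.grab_frame('top'); im=f['img'][140:230,260:350,::-1]
a=cv2.imread('pics/top0.png')[140:230,260:350]
g=wcam('w5')
t=cv2.resize(np.hstack([a,im]),None,fx=4,fy=4,interpolation=cv2.INTER_CUBIC)
cv2.imwrite('pics/c5.png',np.vstack([t,cv2.copyMakeBorder(cv2.resize(g['img'][150:300,100:460,::-1],None,fx=1.5,fy=1.5),0,0,0,180,cv2.BORDER_CONSTANT)]))"
```

```text
t 20.35 tcp [ 0.4824 -0.0575  0.2671] grasp [ 0.483  -0.0575  0.1201] xhead -167.83 tilt [ 0.0042 -0.0004] F [ 1.5 -0.1  2.7] T [ 0.07 -0.31  0.  ] w 0.0597 gf 0.0 q [ 0.61  0.59 -0.74  2.03  0.6   0.74  1.28]
```

View pics/c5.png

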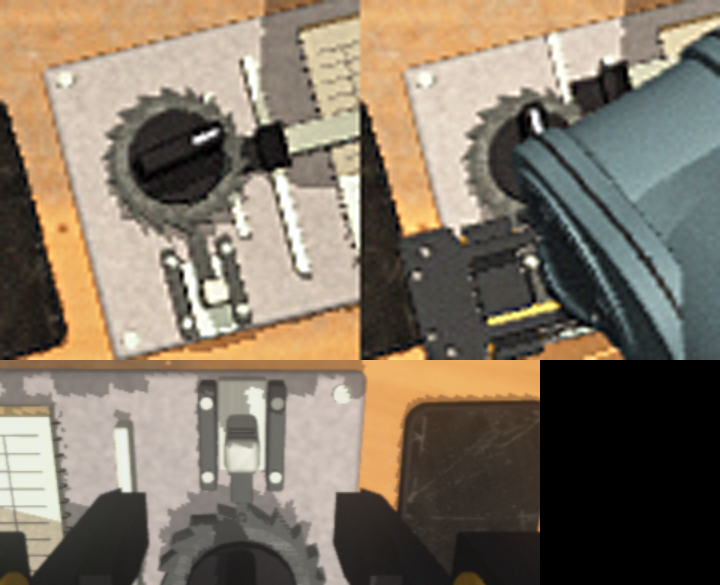

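Knob is home (stroke pointing away), the ruler is at the top, and the pawl is in. Now to the knob.

{"fn": "apply_moves", "kwargs": {"rows": [[0.0186, 0.004, 0, 0, 0, 0, 0.06], [0.0186, 0.004, 0, 0, 0, 0, 0.06], [0.0186, 0.004, 0, 0, 0, 0, 0.06], [0.0185, 0.0038, 0, 0, 0, 0, 0.06], [0, 0, 0, 0, 0, 0, 0.06], [0, 0, -0.02, 0, 0, 0, 0.06], [0, 0, -0.02, 0, 0, 0, 0.06], [0, 0, -0.012, 0, 0, 0, 0.05]]}}

```text
time_s: 21.4
tcp_pos: [0.5541, -0.0424, 0.2085]
tool_rot: [-0.001, -0.106, 0.994, 0.0]
force: [0.4, -0.5, 0.4]
grip_width: 0.0522
grip_force: 0.0
```

{"fn": "apply_moves", "kwargs": {"rows": [[0, 0, 0, 0, 0, 0, 0.03], [0, 0, 0, 0, 0, 0, 0], [0, 0, 0, 0, 0, 0, 0], [0, 0, 0, 0, 0, 0, 0], [0, 0, 0, 0, 0, 0, 0], [0, 0, 0, 0, 0, 0, 0], [0, 0, 0, 0, 0, 0, 0], [0, 0, 0, 0, 0, 0, 0]]}}

```text
time_s: 22.4
tcp_pos: [0.5555, -0.0419, 0.2112]
tool_rot: [0.0, -0.106, 0.994, 0.0]
force: [-0.4, 0.6, 5.6]
grip_width: 0.0131
grip_force: 30.0
```

```bash
python3 -c "
from h import *
st()"
```

```text
t 22.4 tcp [ 0.5555 -0.0419  0.2112] grasp [ 0.5556 -0.0419  0.0642] xhead -167.86 tilt [0.0008 0.0001] F [-0.4  0.6  5.6] T [0.22 0.06 0.04] w 0.0131 gf 30.0 q [ 0.48  0.77 -0.66  1.87  0.68  0.74  1.22]
```

{"fn": "apply_moves", "kwargs": {"rows": [[0, 0, 0, 0, 0, -4, 0], [0, 0, 0, 0, 0, -4, 0], [0, 0, 0, 0, 0, -4, 0], [0, 0, 0, 0, 0, -4, 0], [0, 0, 0, 0, 0, -4, 0], [0, 0, 0, 0, 0, -3, 0], [0, 0, 0, 0, 0, 0, 0], [0, 0, 0, 0, 0, 0, 0]]}}

```text
time_s: 23.4
tcp_pos: [0.5555, -0.0419, 0.2111]
tool_rot: [0.0, 0.094, 0.996, 0.0]
force: [-0.9, 0.8, 5.5]
grip_width: 0.0128
grip_force: 30.0
```

{"fn": "apply_moves", "kwargs": {"rows": [[0, 0, 0, 0, 0, 0, 0], [0, 0, 0, 0, 0, 0, 0], [0, 0, 0, 0, 0, 0, 0], [0, 0, 0, 0, 0, 0, 0], [0, 0, 0, 0, 0, 0, 0], [0, 0, 0, 0, 0, 0, 0], [0, 0, 0, 0, 0, 0, 0], [0, 0, 0, 0, 0, 0, 0]]}}

```text
time_s: 24.4
tcp_pos: [0.5555, -0.0419, 0.2112]
tool_rot: [0.0, 0.094, 0.996, 0.0]
force: [-0.8, 1.0, 5.8]
grip_width: 0.0127
grip_force: 30.0
```

```bash
python3 -c "
from h import *
st()"
```

```text
t 24.4 tcp [ 0.5555 -0.0419  0.2112] grasp [ 0.5556 -0.0418  0.0642] xhead 169.17 tilt [0.0007 0.0001] F [-0.8  1.   5.8] T [0.18 0.08 0.01] w 0.0127 gf 30.0 q [ 0.42  0.74 -0.56  1.87  0.59  0.7   0.89]
```

{"fn": "apply_moves", "kwargs": {"rows": [[0, 0, 0, 0, 0, -4, 0], [0, 0, 0, 0, 0, -4, 0], [0, 0, 0, 0, 0, -4, 0], [0, 0, 0, 0, 0, -4, 0], [0, 0, 0, 0, 0, -4, 0], [0, 0, 0, 0, 0, -0.5, 0], [0, 0, 0, 0, 0, 0, 0], [0, 0, 0, 0, 0, 0, 0]]}}

```text
time_s: 25.4
tcp_pos: [0.5555, -0.0419, 0.2112]
tool_rot: [0.0, 0.27, 0.963, 0.0]
force: [-1.4, 0.2, 6.3]
grip_width: 0.0129
grip_force: 30.0
```

```bash
python3 -c "
from h import *
st()"
```

```text
t 25.4 tcp [ 0.5555 -0.0419  0.2112] grasp [ 0.5556 -0.0419  0.0642] xhead 148.67 tilt [ 0.0007 -0.0001] F [-1.4  0.2  6.3] T [0.14 0.11 0.05] w 0.0129 gf 30.0 q [ 0.36  0.72 -0.48  1.88  0.51  0.67  0.59]
```

At 0.756 rad. Now release, lift and check.

{"fn": "apply_moves", "kwargs": {"rows": [[0, 0, 0, 0, 0, 0, 0.02], [0, 0, 0, 0, 0, 0, 0.04], [0, 0, 0, 0, 0, 0, 0.06], [0, 0, 0, 0, 0, 0, 0.06], [0, 0, 0.01, 0, 0, 0, 0.06], [0, 0, 0.02, 0, 0, 0, 0.06], [0, 0, 0.03, 0, 0, 0, 0.06], [0, 0, 0.04, 0, 0, 0, 0.06]]}}

```text
time_s: 26.4
tcp_pos: [0.555, -0.042, 0.3126]
tool_rot: [-0.0, 0.27, 0.963, 0.0]
force: [0.5, -0.8, 0.8]
grip_width: 0.0598
grip_force: 0.0
```

{"fn": "apply_moves", "kwargs": {"rows": [[-0.03, -0.03, 0.03, 0, 0, 0, 0.06], [-0.03, -0.03, 0.03, 0, 0, 0, 0.06], [-0.02, -0.03, 0.01, 0, 0, 0, 0.06], [0, -0.03, 0, 0, 0, 0, 0.06], [0, -0.03, 0, 0, 0, 0, 0.06], [0, -0.03, 0, 0, 0, 0, 0.06], [0, -0.03, 0, 0, 0, 0, 0.06], [0, 0, 0, 0, 0, 0, 0.06]]}}

```text
time_s: 27.4
tcp_pos: [0.4748, -0.2542, 0.3818]
tool_rot: [0.001, 0.272, 0.962, -0.001]
force: [0.6, -0.4, -1.2]
grip_width: 0.0602
grip_force: 0.0
```

```bash
python3 -c "
from h import *
from workcell import eyes
f=eyes.grab_frame('top'); im=f['img'][120:250,180:360,::-1]
cv2.imwrite('pics/c6.png',cv2.resize(im,None,fx=4,fy=4,interpolation=cv2.INTER_CUBIC));st()"
```

```text
t 27.45 tcp [ 0.4751 -0.2524  0.3817] grasp [ 0.4752 -0.2524  0.2347] xhead 148.54 tilt [ 0.001  -0.0003] F [-0.1  1.4  0.6] T [ 0.02 -0.17 -0.05] w 0.0603 gf 0.0 q [ 0.86  0.44 -0.58  1.83  0.29  0.96  1.17]
```

View pics/c6.png

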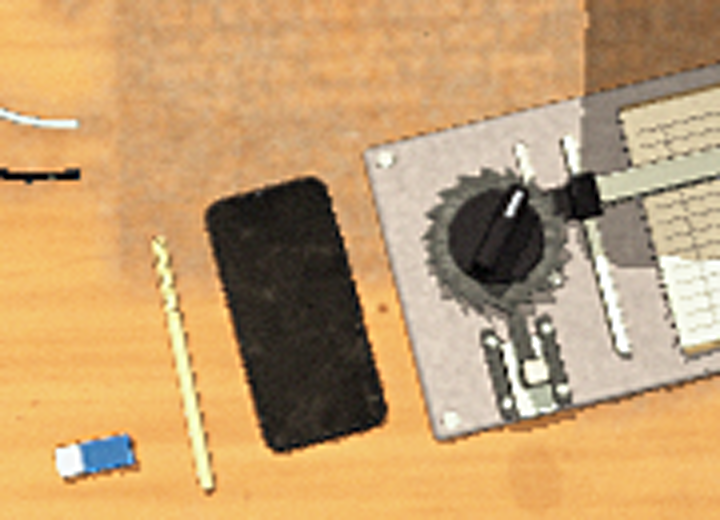

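The knob points about 40° clockwise of home (two clicks), with the pawl in and the loose objects untouched.

```bash
python3 -c "
from workcell import hand_in
print(hand_in())"
```

```text
the job is handed in; nothing more can be done
None
```

I handed in the job: the ruler went home, the pawl is back in, and the knob was advanced two clicks with a stop after the first. It was then let go; the final image shows it on the second click and the phone, eraser and pen undisturbed, but the hand-in returned no verdict.

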